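# Close the jar and lay out the chapati kit

### The arm

A 6-joint arm with a two-finger parallel gripper is mounted at the origin on the work surface. World frame = base frame: x ahead of the robot, y to its left, z up, the work surface at z = 0. Lengths are in m, angles in rad, forces in N, time in s.
With the tool pointing down it reaches from about 0.275 to 0.725 m from the base axis. Payload 15.9 kg.
Tool frame: the origin (TCP) lies between the finger pads; the fingertips stand 11 mm ahead of it and the grasp point (between the pads) lies 8 mm behind it; z points along the fingers, y is the direction in which the jaws open and shut (so a half turn about z gives the same grasp; the last joint's range is limited). The gripper opens to 85 mm and grips with 20 to 120 N. Pads are 22 mm wide; open, the fingers measure 114 mm over their backs; the gripper's body (76 mm by 85 mm) begins 54 mm behind the grasp point. The pads swing forward as they close: fully open they stand 13 mm farther back than shut.
Start: joints at [0, 0.213, -0.034, 1.323, 0, 1.571], TCP at [0.5, -0, 0.242] pointing down, gripper open.
Joint ranges: [-2.98, 2.98], [-0.74, 1.72], [-1.14, 1.35], [-2.1, 2.04], [-1.57, 1.44], [-3.14, 3.14]. Speed limits (rad/s): [1.89, 1.89, 2.39, 2.57, 3.14, 3.14].

### API

Orientations are given as a rotation vector (axis times angle).
In Python, from workcell import sensors, viewer, robot gives the robot as it stands.
- The arm moves only by the shell command python3 -m handwheel 'ROWS'. ROWS is a JSON object of lists of equal length, an entry for each row: "dp": the shift along the tool's x, y, z in cm, a list of three; "twist": the turn about the tool's z in units of 8 degrees (1.0 is 8 degrees); "fingers": the finger opening in cm, from 0 to 8.54. A call has 1 to 20 rows; each row shifts and turns the commanded pose from where the row before left it, along the tool's axes as they then stand; what a row does not reach is not made up. A row lasts 1/8 s, in which the tool goes at most 62.5 mm and 10.7 degrees, less where a joint would pass 70% of its speed; a pose out of reach is approached as far as the arm can. A call with a gripper value outside its range is refused whole. The fingers move at their own pace and stop on an object; the grip force is fixed at half the most. Time passes only in rows, so rows that do not move let the fingers close. It gives the time, the measured TCP pose, the force and the opening at its end, in the units of the state.
- sensors.state(): the state, without advancing time (a new reading comes with each control period).
- viewer.read_camera(name): name is "scene" or "side" or "wrist"; returns a dict with "pixels" (384x512x3 uint8, red, green, blue), "fx", "fy", "cx", "cy" (pixels), "extrinsics" (4x4, takes a point from camera to world coordinates). Camera axes: x right, y up, looking along -z (the intrinsics and any distortion apply to the point x, -y, -z); pixel columns grow to the right and rows downward; lengths in m; the calibration is good to about 2 mm. A picture is of the moment at which its call begins. There is no depth.
- robot.job_done(): hands the job in, once; it reports no verdict.
The state is a dict: "time_s": time; "joint_positions": joint angles; "joint_vel": joint speeds; "joint_torque": joint torques, N m; "eef_pos": TCP position; "tool_rot": TCP orientation; "force": force on the tool from outside, world axes, zero at the start; "moment": the same for the moment, N m; "gripper_width": finger opening in m.
Only numpy, scipy, OpenCV 4.12 (cv2) and the standard library are available. Lean on these libraries where they do the work, as an engineer would, in place of code of your own. Each camera call takes 0.05 s, during which the arm holds its last target. There are 200 camera calls.

### The job

Get the chapati kit ready: put the lid on the white jar, turn it back (anticlockwise) until the thread drops into place, then screw it clockwise fully home. Lay every kit piece that is on the counter (rolling pin, whisk, egg ring, roti press, wooden salt pot; some may be missing) flat in its own outline on the mat, the whisk's head over the drawn head. Leave the other things on the counter standing where they are.

Things in the scene. Friction and masses are not known exactly. Their poses are not given: they have to be found in the camera images.
- jar: White ceramic jar, 100 mm across, 105 mm tall to its shoulder, fixed. Origin: centre of its underside, z up. On it stands a coaxial threaded neck: core 48 mm across, 26 mm tall, tapered at the top, three equal threads 120 degrees apart (60 mm across). Which way round the threads lie is NOT given and does not follow the jar's orientation: see or feel it.
- jar_shoulder (a point): Centre of the jar's shoulder, 105 mm up, at the foot of the neck. Height of the lid's origin above this point: 17 mm when its lugs rest on top of the threads (20 mm on the stops at the threads' ends), 7 mm when it has dropped into the gaps between them, then sinking as it is screwed clockwise to 3 mm at the hard stop, fully home.
- lid: Loose cork screw lid, 0.16 kg, 70 mm across, 29 mm tall, with an upright grip bar across its top. Origin: centre of its underside; it starts upright on the counter. Three lugs in its skirt fit the jar's threads, 1.5 mm side clearance. Turned anticlockwise from above (yaw growing) at most 1.85 rad it falls 10 mm into the gaps by its own weight, if let, and meets a stop.
- lid_bar (a point): Top of the lid's wooden grip bar, 62 mm above the lid's underside; bar 56 mm long (lid x), 18 mm wide (lid y), 33 mm tall. Turned clockwise on top of the threads the lid jams at stops. Once dropped, 1.0 to 1.4 rad clockwise (yaw falling) screw it down 4 mm to a hard stop. It turns freely (below 0.1 N m) and stays where it is left.
- mat: White layout mat, 290 mm (its x) by 300 mm (its y), 2 mm thick, fixed to the counter, with the outlines of the five kit pieces drawn in black, each about 6 mm larger all round than the piece. Origin: centre of its underside.
- spot_pin (a point): On the mat's top face, the centre of the pin's long narrow outline; the pin's length goes along this point's x, either way round.
- spot_whisk (a point): On the mat's top face, the place for the whisk's origin in the whisk outline; the whisk's x goes along this point's x (head to +x).
- spot_whisk_tip (a point): On the mat's top face, the place for the whisk's head end, 90 mm along +x from spot_whisk.
- spot_ring (a point): On the mat's top face, centre of the larger round outline, the place for the egg ring; any yaw.
- spot_press (a point): On the mat's top face, centre of the rectangular outline, the place for the press; the press's length (its x) goes along this point's y, either way round.
- pin: Loose hollow aluminium rolling pin, 0.18 kg, lying along its x: 170 mm long, 28 mm thick, with square rubber end caps (30 mm, 12 mm long) that keep it from rolling. Origin: underside of its middle (axis 15 mm up). May be absent.
- pin_mid (a point): The middle of the pin, on its axis.
- whisk: Loose red silicone whisk, 0.10 kg, lying along its x: round handle 22 mm thick from x = -75 to +15 mm, balloon head 44 mm wide and 22 mm tall from +15 to +90 mm. Origin: on the handle at counter level, about under the centre of mass. May be absent.
- whisk_tip (a point): The whisk's head end, 90 mm along +x from its origin, at counter level.
- ring: Loose steel egg ring, 0.12 kg, 80 mm across, 18 mm tall, with a flat bridge across its top and an upright round wooden knob in the middle: 20 mm thick, from 18 to 55 mm up. Origin: centre of its underside. May be absent.
- spot_pot (a point): On the mat's top face, centre of the smaller round outline, the place for the salt pot; any yaw.
- pot: Loose dark wooden salt pot, closed and solid, 0.25 kg: a plain upright cylinder 56 mm across, 48 mm tall. Origin: centre of its underside. May be absent.
- press: Loose flat roti press, 0.35 kg: steel plate 110 mm (x) by 70 mm (y), 6 mm thick, with a wooden handle block on top, 90 mm long (x), 24 mm wide (y), up to 42 mm above the counter. Origin: centre of its underside. May be absent.
- bowl: White bowl, 120 mm across, 55 mm tall; a loose bystander, not part of the job. Origin: centre of its underside.
- mug: Blue mug, 76 mm across, 85 mm tall; a loose bystander, not part of the job. Origin: centre of its underside.
- egg_cup: White egg cup, 48 mm across, 52 mm tall; a loose bystander, not part of the job. Origin: centre of its underside.
- spice_tin: Steel spice tin, 56 mm across, 55 mm tall; a loose bystander, not part of the job. Origin: centre of its underside.
Not all that is in view belongs to the job. There is more than one size of the whisk; the one meant has the size given above.

How it is judged:
On the way, in this order (a step that is already met when the one before it is completed fails the run):
1. the lid has dropped into the thread of the jar (horizontal distance between lid and jar below 0.005 m and angle between lid's own z axis and vertical below 0.08 rad and height (world z) of lid below 0.1145 m), for 0.2 s.
2. the lid is screwed fully home (horizontal distance between lid and jar below 0.005 m and angle between lid's own z axis and vertical below 0.08 rad and height (world z) of lid below 0.1095 m and linear speed of lid below 0.02 m/s), for 0.2 s.
At the end, for the whole second after the job is handed in: Lid home: within 5 mm of the jar axis, level, underside below z 0.1095. Each kit piece present rests flat on the mat, origin within 15 mm of its spot, long ones within 0.2 rad of the drawn direction, whisk head end within 25 mm of the drawn end (all of step 2 and horizontal distance between pin_mid and spot_pin below 0.015 m and height (world z) of pin_mid below 0.021 m and angle between the x axis of pin and the x axis of spot_pin, either way round below 0.2 rad and linear speed of each of pin, whisk, ring, press, pot below 0.02 m/s and horizontal distance between whisk and spot_whisk below 0.015 m and height (world z) of each of whisk, ring, press, pot below 0.01 m and angle between each of whisk, ring, press, pot's own z axis and vertical below 0.15 rad and angle between the x axis of whisk and the x axis of spot_whisk, either way round below 0.2 rad and horizontal distance between whisk_tip and spot_whisk_tip below 0.025 m and horizontal distance between ring and spot_ring below 0.015 m and horizontal distance between press and spot_press below 0.015 m and angle between the x axis of press and the y axis of spot_press, either way round below 0.2 rad and horizontal distance between pot and spot_pot below 0.015 m); the robot touches nothing.
It fails at once if a bystander is knocked over or pushed more than 5 cm (distance of any of bowl, mug, egg_cup, spice_tin from where it was at the start of the episode above 0.05 m or angle between any of bowl, mug, egg_cup, spice_tin's own z axis and vertical above 0.6 rad).
Of pin, whisk, ring, press, pot only 3 to 5 are there at a start; the rules pass over those that are not, and their reading is None.
At some moment in a run one of pin, whisk, ring, press, pot may be knocked a few centimetres aside while the robot is not near it.
It also fails if it takes over 210 s, if anything falls off the work surface, if the arm or the gripper's body presses on something with over 40 N, if the wrist force passes 120 N, or if a joint passes its speed limit or range.

## Working session

There is one attempt and no reset: what is moved stays moved. The work goes in short steps, Python scripts to look and compute and a shell command to move; the robot and the scene stay as the last step left them, time stands still between calls to the robot, and variables do not carry over. Pictures are saved under pics/ and viewed, about 12 in all and at most 16, crops included, and the job is handed in when it is done.

```bash
mkdir -p pics; ls
cat > h.py <<'E'
import numpy as np, cv2, sys
from scipy.spatial.transform import Rotation as R
from workcell import sensors, viewer, robot
def shot(name, fn):
    c=viewer.read_camera(name); np.savez('pics/'+fn+'.npz',**{k:np.asarray(v) for k,v in c.items()})
    cv2.imwrite('pics/'+fn+'.png',c['pixels'][:,:,::-1]); return c
def load(fn): return dict(np.load('pics/'+fn+'.npz',allow_pickle=True))
def ray(c,u,v,z):
    E=c['extrinsics']; d=E[:3,:3]@np.array([(u-c['cx'])/c['fx'],-(v-c['cy'])/c['fy'],-1.]); o=E[:3,3]
    return o+d*(z-o[2])/d[2]
def proj(c,p):
    E=c['extrinsics']; q=E[:3,:3].T@(np.array(p)-E[:3,3]); return c['cx']+c['fx']*q[0]/-q[2], c['cy']-c['fy']*q[1]/-q[2]
def crop(fn,x0,y0,x1,y1,k,out):
    i=cv2.imread('pics/'+fn+'.png')[y0:y1,x0:x1]; cv2.imwrite('pics/'+out+'.png',cv2.resize(i,None,fx=k,fy=k,interpolation=cv2.INTER_CUBIC))
def st():
    s=sensors.state(); M=R.from_rotvec(s['tool_rot']).as_matrix()
    print('t',round(s['time_s'],2),'p',np.round(s['eef_pos'],4),'toolx',np.round(M[:,0],3),'tooly',np.round(M[:,1],3),'z',np.round(M[:,2],3),'w',round(s['gripper_width'],4),'F',np.round(s['force'],1),'M',np.round(s['moment'],2),'j6',round(s['joint_positions'][5],2)); return s,M
def go(x,y,z=None,yaw=None):
    """delta in tool axes (cm) and twist units; yaw = desired world angle of tool y (jaw) axis mod pi"""
    s,M=st(); p=np.array(s['eef_pos']); t=np.array([x,y,p[2] if z is None else z])
    print('dp total cm',np.round(M.T@(t-p)*100,2))
    if yaw is not None:
        a=np.arctan2(M[1,1],M[0,1]); d=(yaw-a+np.pi/2)%np.pi-np.pi/2
        print('twist units (tool z down => minus)',round(-np.degrees(d)/8,2),'alt',round((-np.degrees(d)-180*np.sign(-d))/8,2))
E
python3 - <<'E'
from h import *
st()
for n in('scene','side','wrist'):
    c=shot(n,n+'0'); print(n,c['fx'],c['cx'],c['cy'],np.round(c['extrinsics'],3).tolist())
a=cv2.imread('pics/scene0.png');b=cv2.imread('pics/side0.png')
cv2.imwrite('pics/s0.png',cv2.resize(a,(800,600)));cv2.imwrite('pics/d0.png',cv2.resize(b,(800,600)))
E
```

```text
pics
t 0.0 p [ 0.4997 -0.      0.2418] toolx [-0.  1. -0.] tooly [ 1.     0.    -0.001] z [-0.001 -0.    -1.   ] w 0.0854 F [ 0.1 -0.2 -0.2] M [-0.    0.1  -0.05] j6 1.57
scene 355.0464986971768 253.28150907878103 199.9991300825401 [[0.051, -0.782, 0.621, 1.131], [0.999, 0.048, -0.021, -0.081], [-0.013, 0.622, 0.783, 0.849], [0.0, 0.0, 0.0, 1.0]]
side 374.9757006276955 250.78174697411274 190.3355889435315 [[-0.925, 0.234, -0.3, 0.153], [-0.38, -0.571, 0.728, 0.908], [-0.001, 0.787, 0.617, 0.895], [0.0, 0.0, 0.0, 1.0]]
wrist 326.973946757011 251.5793998739382 197.62047459182108 [[1.0, 0.001, -0.0, 0.499], [-0.001, 0.964, 0.264, 0.067], [0.0, -0.264, 0.964, 0.374], [0.0, 0.0, 0.0, 1.0]]
```

View pics/s0.png

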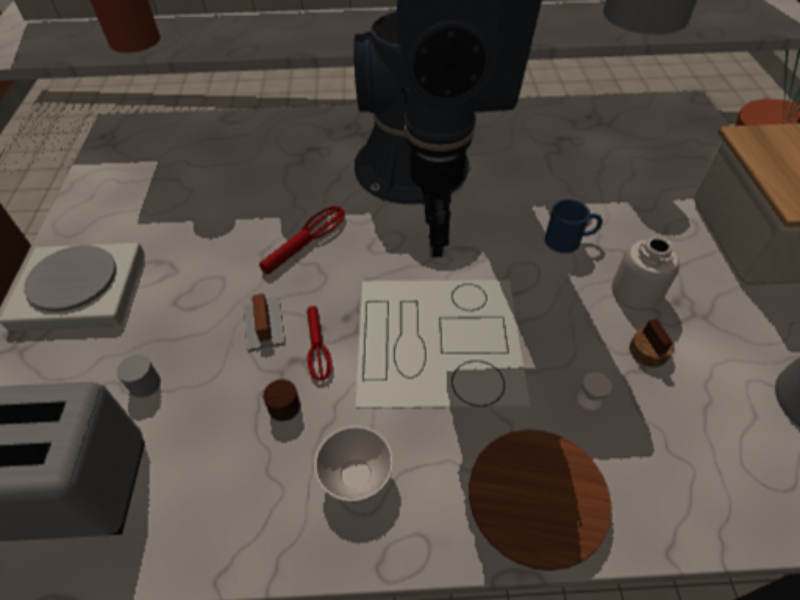

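View pics/d0.png

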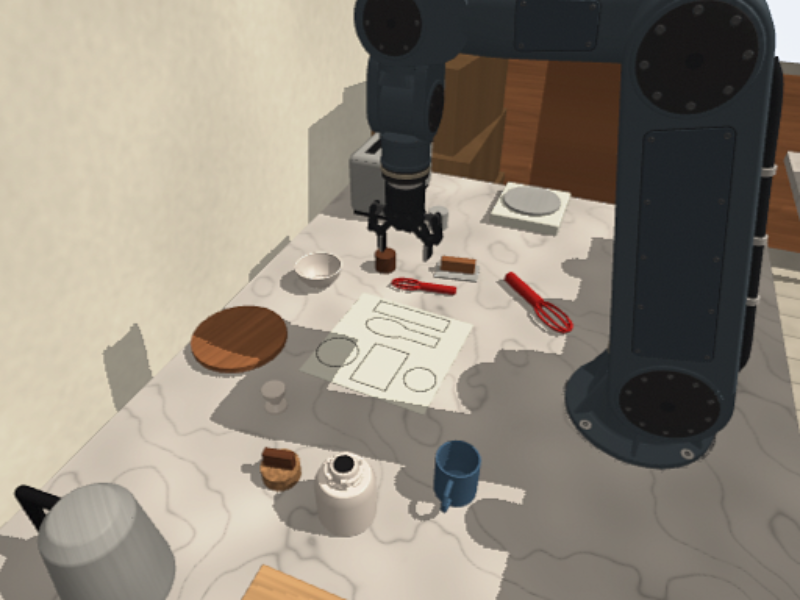

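Scene picture (800x600): jar (645,275), lid (652,345), mat (440,345), press (263,320), pot (282,400), mug (568,226), egg cup (595,390), bowl (354,465) and spice tin (138,375). There are two whisks, one at (263,265)-(345,212) and one at (312,308)-(320,380). I see no pin or ring. Next I measure these.

Run:
```python
from h import *
s=load('scene0');d=load('side0');k=1.5625
def P(c,u,v,z): return np.round(ray(c,u/k,v/k,z),4)
print('big',P(s,263,267,.011),P(s,344,212,.011),'len',np.linalg.norm(P(s,263,267,.011)-P(s,344,212,.011)))
print('small',P(s,313,308,.011),P(s,320,381,.011),np.linalg.norm(P(s,313,308,.011)-P(s,320,381,.011)))
print('mat corners',[P(s,*q,.002)[:2] for q in((363,281),(489,281),(527,405),(356,405))])
print('press', P(s,263,316,.042), 'side',P(d,458,262,.042))
print('pot',P(s,281,389,.048),P(d,386,255,.048))
print('jar neck top',P(s,659,245,.131),P(d,344,464,.131)); print('lidbar',P(s,658,337,.062),P(d,279,456,.062))
print('pin spot',[P(s,*q,.002)[:2] for q in((366,301),(388,301),(386,380),(363,380))])
print('whiskspot',[P(s,*q,.002)[:2] for q in((409,301),(410,378),(394,355),(426,355))])
print('press spot',[P(s,*q,.002)[:2] for q in((440,317),(504,317),(508,353),(441,353))])
print('rings',P(s,469,297,.002),P(s,478,383,.002))
print('mug',P(s,565,210,.085),'eggcup',P(s,596,381,.052),'bowl',P(s,353,452,.055),'tin',P(s,137,367,.055))
a=cv2.imread('pics/scene0.png');b=cv2.imread('pics/side0.png')
A=cv2.resize(a[120:280,145:255],None,fx=3.7,fy=3.7,interpolation=2);B=cv2.resize(a[145:245,385:450],None,fx=5.9,fy=5.9,interpolation=2)
cv2.imwrite('pics/c0.png',np.hstack([A[:590],B[:590]])); print(A.shape,B.shape)
```

```text
big [ 0.3289 -0.327   0.011 ] [ 0.1696 -0.1603  0.011 ] len 0.23057619131211274
small [ 0.4449 -0.2187  0.011 ] [ 0.6116 -0.1994  0.011 ] 0.16781352746426614
mat corners [array([ 0.3726, -0.1208]), array([0.3887, 0.1355]), array([0.675 , 0.1564]), array([ 0.6579, -0.1369])]
press [ 0.4837 -0.3056  0.042 ] side [ 0.4666 -0.2991  0.042 ]
pot [ 0.6462 -0.2587  0.048 ] [ 0.646  -0.2506  0.048 ]
jar neck top [0.4343 0.4229 0.131 ] [0.4336 0.4218 0.131 ]
lidbar [0.5886 0.3922 0.062 ] [0.5692 0.4055 0.062 ]
pin spot [array([ 0.4261, -0.1156]), array([ 0.4288, -0.072 ]), array([ 0.6108, -0.0833]), array([ 0.6084, -0.1241])]
whiskspot [array([ 0.4314, -0.0305]), array([ 0.6092, -0.0404]), array([ 0.5582, -0.0664]), array([ 0.5617, -0.0078])]
press spot [array([0.4752, 0.0267]), array([0.4827, 0.15  ]), array([0.5663, 0.1429]), array([0.559 , 0.0202])]
rings [0.4284 0.0893 0.002 ] [0.6266 0.0789 0.002 ]
mug [0.2782 0.2993 0.085 ] eggcup [0.664  0.2653 0.052 ] bowl [ 0.7682 -0.1385  0.055 ] tin [ 0.5925 -0.5069  0.055 ]
(592, 407, 3) (590, 384, 3)
```

View pics/c0.png

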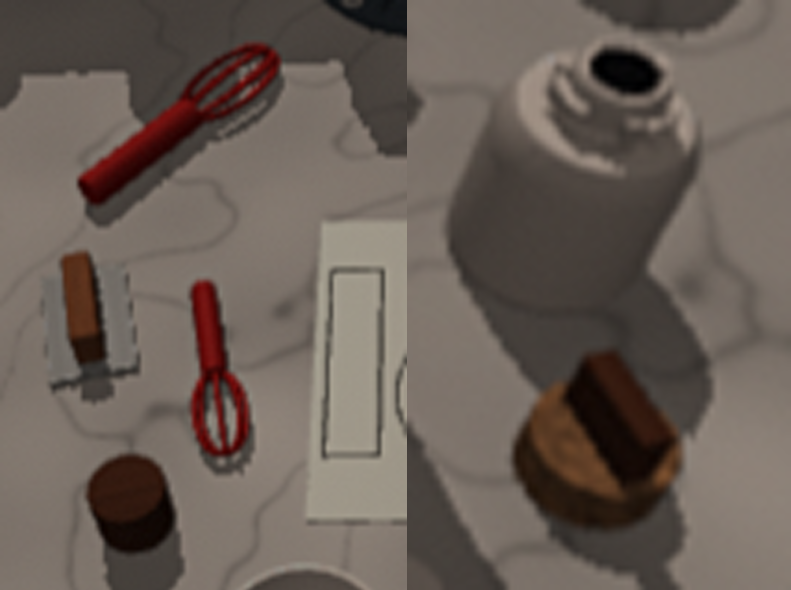

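The crop confirms the small whisk at scene (313,308)-(320,381) is 168 mm long, which matches the 165 mm given. The other is 230 mm, so it is the decoy. The mat outlines also match their stated sizes, with the mat yaw about -0.057. I now hover over the lid and jar for a wrist view.

```bash
python3 -m handwheel '{"dp":[[5,0.7,0.5],[5,0.7,0.5],[5,0.7,0.5],[5,0.7,0.5],[5,0.7,0.5],[5,0.7,0.5],[5,0.7,0.5],[4,0.7,0.5],[0,0,0],[0,0,0]],"twist":[0,0,0,0,0,0,0,0,0,0],"fingers":[8,8,8,8,8,8,8,8,8,8]}'
python3 - <<'E'
from h import *
st(); c=shot('wrist','w1'); print(np.round(c['extrinsics'],3)); cv2.imwrite('pics/w1b.png',cv2.resize(c['pixels'][:,:,::-1],(800,600),interpolation=2))
E
```

```text
time_s: 1.4
eef_pos: [0.5559, 0.3895, 0.202]
tool_rot: [2.221, 2.221, -0.001]
force: [-0.2, -0.6, 0.1]
gripper_width: 0.0799
t 1.4 p [0.5559 0.3895 0.202 ] toolx [-0.     1.    -0.001] tooly [ 1.     0.    -0.001] z [-0.001 -0.001 -1.   ] w 0.0799 F [-0.2 -0.6  0.1] M [-0.04  0.01  0.  ] j6 2.18
[[ 1.     0.001 -0.001  0.555]
 [-0.001  0.964  0.265  0.457]
 [ 0.001 -0.265  0.964  0.334]
 [ 0.     0.     0.     1.   ]]
```

View pics/w1b.png

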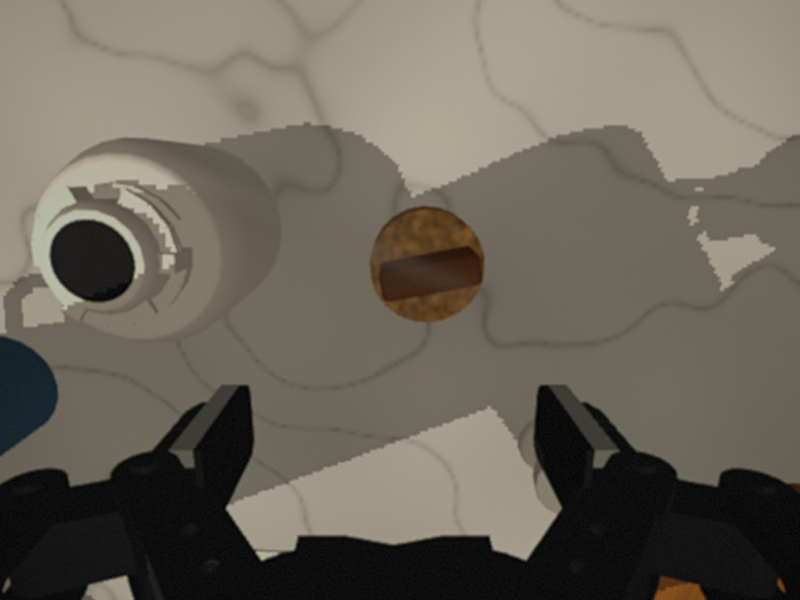

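Run:
```python
from h import *
c=load('w1');k=1.5625
P=lambda u,v,z:np.round(ray(c,u/k,v/k,z),4)
print('lid disc',P(427,264,.029),'edges',P(371,264,.029),P(484,264,.029))
a,b=P(381,282,.062),P(482,267,.062);print('bar',a,b,(a+b)/2,np.linalg.norm(b-a),np.arctan2(*(b-a)[[1,0]]))
print('jar neck top',P(92,260,.131))
crop=cv2.imread('pics/w1.png'); x=np.hstack([cv2.resize(crop[80:225,15:185],None,fx=4,fy=4,interpolation=2)[:, :],]);y=cv2.resize(crop[125:215,230:320],(0,0),fx=1,fy=1)
cv2.imwrite('pics/c1.png',cv2.resize(crop[85:225,15:185],None,fx=4.2,fy=4.2,interpolation=2))
go(*(a+b)[:2]/2,None,np.arctan2(*(b-a)[[1,0]])+np.pi/2)
```

```text
lid disc [0.5755 0.4012 0.029 ] edges [0.5416 0.4012 0.029 ] [0.6099 0.4012 0.029 ]
bar [0.5483 0.3973 0.062 ] [0.603  0.4055 0.062 ] [0.57565 0.4014  0.062  ] 0.055311210436944855 0.1488005501486241
jar neck top [0.4339 0.4216 0.131 ]
t 1.45 p [0.556  0.3892 0.2024] toolx [ 0.001  1.    -0.   ] tooly [ 1.    -0.001 -0.   ] z [-0. -0. -1.] w 0.0805 F [ 0.6 -0.3  0.7] M [-0.05 -0.01 -0.03] j6 2.18
dp total cm [ 1.23  1.96 -0.  ]
twist units (tool z down => minus) 10.18 alt -12.32
```

View pics/c1.png

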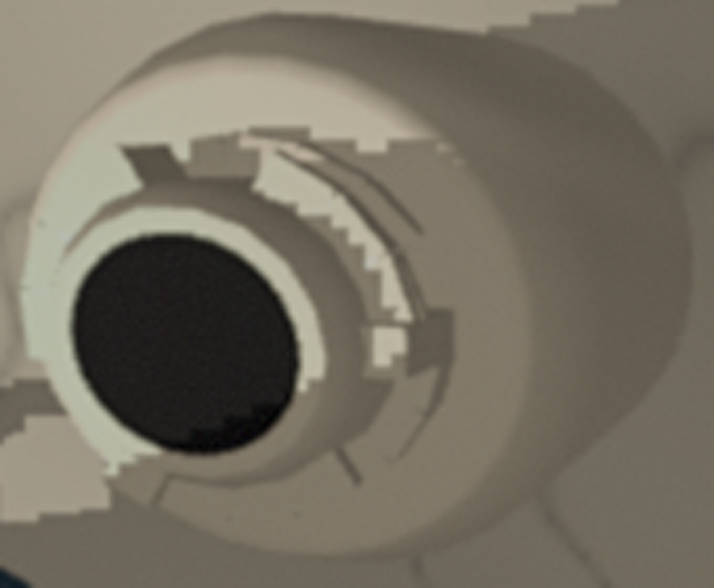

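```bash
python3 -m handwheel '{"dp":[[1.23,1.96,0],[0,0,1],[0,0,1],[0,0,1],[0,0,1],[0,0,1],[0,0,1],[0,0,1],[0,0,1],[0,0,1],[0,0,1],[0,0,0],[0,0,0]],"twist":[0,-1.23,-1.23,-1.23,-1.23,-1.23,-1.23,-1.23,-1.23,-1.23,-1.23,0,0],"fingers":[8,5,5,5,5,5,5,5,5,5,5,5,5]}'
python3 - <<'E'
from h import *
go(.5757,.4013,.046,.149+np.pi/2)
E
```

```text
time_s: 3.08
eef_pos: [0.5759, 0.4018, 0.1032]
tool_rot: [-0.223, 3.133, 0.001]
force: [-0.0, 0.1, -0.1]
gripper_width: 0.05
t 3.08 p [0.5759 0.4018 0.1032] toolx [-0.99  -0.141 -0.001] tooly [-0.141  0.99   0.   ] z [ 0.001  0.    -1.   ] w 0.05 F [-0.   0.1 -0.1] M [ 0.02 -0.01  0.05] j6 0.47
dp total cm [ 0.03 -0.05  5.72]
twist units (tool z down => minus) -0.05 alt 22.45
```

```bash
python3 -m handwheel '{"dp":[[0,0,2.8],[0,0,2.8],[0,0,0],[0,0,0],[0,0,0],[0,0,0],[0,0,0],[0,0,0],[0,0,-5],[0,0,-5],[0,0,-5],[0,0,0],[0,0,0]],"twist":[0,0,0,0,0,0,0,0,0,0,0,0,0],"fingers":[5,5,5,1,1,1,1,1,1,1,1,1,1]}'
python3 - <<'E'
from h import *
go(.4339,.4220)
E
```

```text
time_s: 4.7
eef_pos: [0.5756, 0.4023, 0.1961]
tool_rot: [-0.23, 3.133, 0.0]
force: [-1.1, -0.7, -1.5]
gripper_width: 0.0168
t 4.7 p [0.5756 0.4023 0.1961] toolx [-0.989 -0.146 -0.   ] tooly [-0.146  0.989  0.   ] z [ 0.  0. -1.] w 0.0168 F [-1.1 -0.7 -1.5] M [-0.08  0.02  0.05] j6 0.46
dp total cm [13.73  4.02 -0.  ]
```

```bash
python3 -m handwheel '{"dp":[[4.6,1.34,0],[4.6,1.34,0],[4.53,1.34,0],[0,0,0],[0,0,0],[0,0,0.5],[0,0,0.5],[0,0,0.5],[0,0,0.3],[0,0,0]],"twist":[0,0,0,0,0,0,0,0,0,0],"fingers":[1,1,1,1,1,1,1,1,1,1]}'
python3 - <<'E'
from h import *
go(.4339,.4220)
c=shot('scene','s2'); crop('s2',370,100,470,200,6,'c2')
E
```

```text
time_s: 5.95
eef_pos: [0.4338, 0.4219, 0.178]
tool_rot: [0.23, -3.133, 0.0]
force: [0.4, 0.3, -0.9]
gripper_width: 0.0168
t 5.95 p [0.4338 0.4219 0.178 ] toolx [-0.989 -0.146  0.   ] tooly [-0.146  0.989 -0.   ] z [-0. -0. -1.] w 0.0168 F [ 0.4  0.3 -0.9] M [-0.04  0.03 -0.07] j6 0.62
dp total cm [-0.01  0.01 -0.  ]
```

View pics/c2.png

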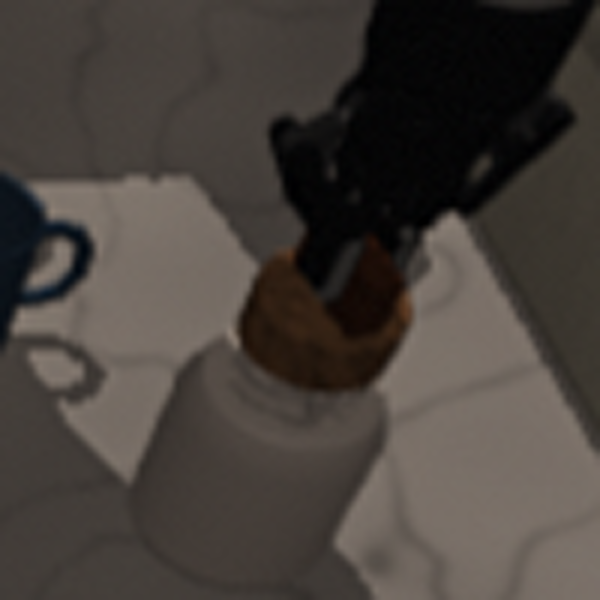

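The crop shows the lid centred over the neck at (325,310), clear of the shoulder. I lower it until it touches.

```bash
for i in 1 2; do python3 -m handwheel '{"dp":[[0,0,0.2],[0,0,0.2],[0,0,0]],"twist":[0,0,0],"fingers":[1,1,1]}'; done; python3 -c "
from h import *
st()"
```

```text
time_s: 6.38
eef_pos: [0.4338, 0.4219, 0.1741]
tool_rot: [0.23, -3.133, 0.0]
force: [0.4, -0.6, -1.3]
gripper_width: 0.0168
time_s: 6.75
eef_pos: [0.4343, 0.4224, 0.1727]
tool_rot: [-0.23, 3.131, 0.003]
force: [-6.6, -5.5, 27.5]
gripper_width: 0.0166
t 6.75 p [0.4343 0.4224 0.1727] toolx [-0.989 -0.146 -0.002] tooly [-0.146  0.989  0.002] z [ 0.002  0.002 -1.   ] w 0.0166 F [-6.6 -5.5 27.5] M [-1.55  1.5  -0.11] j6 0.62
```

```bash
python3 -m handwheel '{"dp":[[0,0,-0.15],[0,0,0],[0,0,0],[0,0,0],[0,0,0.2],[0,0,0.2],[0,0,0],[0,0,0],[0,0,0],[0,0,0],[0,0,0],[0,0,0],[0,0,0]],"twist":[0,0,0,0,0,0,-1,-1,-1,-1,-1,-1,0],"fingers":[1,2.2,2.2,2.2,2.2,2.2,2.2,2.2,2.2,2.2,2.2,2.2,2.2]}'; python3 -c "
from h import *
st()
shot('scene','s3');shot('side','d3')
a=cv2.imread('pics/s3.png')[110:200,370:470];b=cv2.imread('pics/d3.png')[255:345,170:270]
cv2.imwrite('pics/c3.png',np.hstack([cv2.resize(i,None,fx=4,fy=4,interpolation=2) for i in(a,b)]))"
```

```text
time_s: 8.38
eef_pos: [0.4339, 0.422, 0.1676]
tool_rot: [1.483, -2.769, 0.0]
force: [-0.3, -1.1, -0.1]
gripper_width: 0.0221
t 8.38 p [0.4339 0.422  0.1676] toolx [-0.554 -0.833  0.   ] tooly [-0.833  0.554  0.   ] z [-0. -0. -1.] w 0.0221 F [-0.3 -1.1 -0.1] M [ 0.01 -0.02  0.01] j6 -0.21
```

View pics/c3.png

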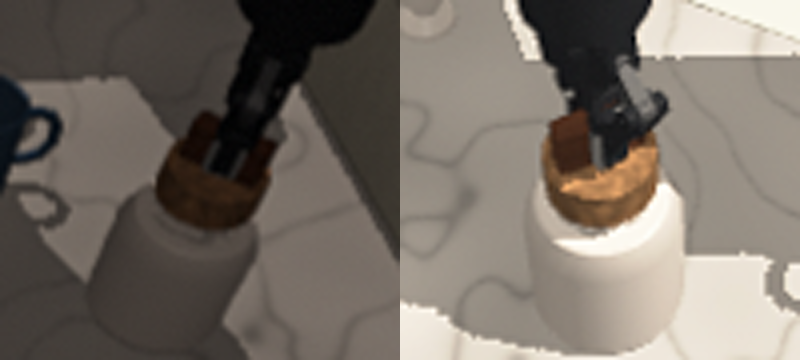

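The lid sits level on the neck and is turning with the fingers; it has not dropped yet. I keep turning anticlockwise.

```bash
for i in 1 2 3; do python3 -m handwheel '{"dp":[[0,0,0],[0,0,0],[0,0,0],[0,0,0]],"twist":[-0.9,-0.9,-0.9,0],"fingers":[2.2,2.2,2.2,2.2]}' | grep force; python3 -c "
from h import *
st()"; done; python3 -c "
from h import *
shot('scene','s4');shot('side','d4')
a=cv2.imread('pics/s4.png')[110:200,370:470];b=cv2.imread('pics/d4.png')[255:345,170:270]
cv2.imwrite('pics/c4.png',np.hstack([cv2.resize(i,None,fx=4,fy=4,interpolation=2) for i in(a,b)]))"
```

```text
force: [0.2, -1.1, 0.0]
t 8.97 p [0.4339 0.422  0.1678] toolx [-0.211 -0.978  0.   ] tooly [-0.978  0.211  0.   ] z [-0.  0. -1.] w 0.0218 F [ 0.2 -1.1  0. ] M [0.03 0.   0.03] j6 -0.59
force: [0.7, 1.1, -0.4]
t 9.47 p [0.4339 0.422  0.1678] toolx [ 0.162 -0.987 -0.   ] tooly [-0.987 -0.162 -0.   ] z [ 0.  0. -1.] w 0.0221 F [ 0.7  1.1 -0.4] M [-0.01 -0.05 -0.04] j6 -0.96
force: [-0.5, -2.0, 5.2]
t 9.97 p [0.4343 0.4215 0.1682] toolx [ 0.511 -0.86   0.001] tooly [-0.86  -0.511 -0.   ] z [ 0.001 -0.    -1.   ] w 0.0225 F [-0.5 -2.   5.2] M [-0.91  0.09 -4.08] j6 -1.34
```

View pics/c4.png

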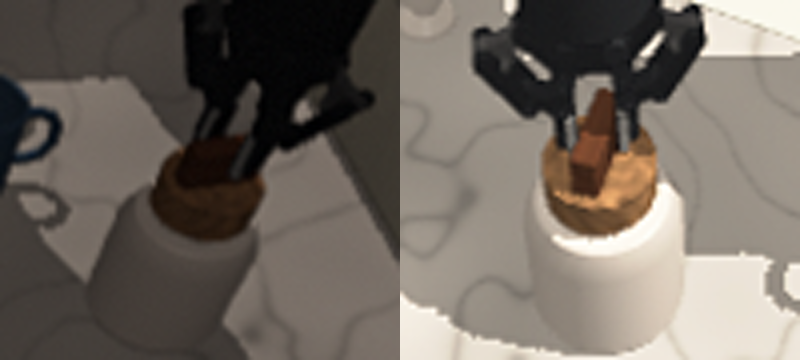

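The lid has dropped: its skirt now hides the neck, and Mz of -4 N m shows it met the stop. Now I screw it clockwise.

```bash
python3 -m handwheel '{"dp":[[0,0,0],[0,0,0.6],[0,0,0],[0,0,0],[0,0,0],[0,0,0],[0,0,0],[0,0,0],[0,0,0],[0,0,0],[0,0,0]],"twist":[0.8,0.8,1,1,1,1,1,1,1,0.8,0],"fingers":[2.2,2.2,2.2,2.2,2.2,2.2,2.2,2.2,2.2,2.2,2.2]}' | grep force; python3 -c "
from h import *
st()"
for i in 1 2 ; do python3 -m handwheel '{"dp":[[0,0,0],[0,0,0],[0,0,0]],"twist":[0.6,0.6,0],"fingers":[2.2,2.2,2.2]}' | grep force; python3 -c "
from h import *
st()"; done
```

```text
force: [-0.4, -1.4, 0.1]
t 11.45 p [0.4339 0.422  0.1618] toolx [-0.698 -0.717  0.   ] tooly [-0.717  0.698 -0.   ] z [-0. -0. -1.] w 0.0219 F [-0.4 -1.4  0.1] M [-0.02 -0.02 -0.03] j6 -0.03
force: [-0.2, -1.0, -0.2]
t 11.82 p [0.4339 0.422  0.1618] toolx [-0.805 -0.594 -0.   ] tooly [-0.594  0.805 -0.   ] z [ 0. -0. -1.] w 0.0221 F [-0.2 -1.  -0.2] M [-0.02  0.01 -0.  ] j6 0.14
force: [-0.4, 0.7, -1.2]
t 12.2 p [0.4339 0.422  0.1618] toolx [-0.892 -0.453 -0.   ] tooly [-0.453  0.892  0.   ] z [ 0.  0. -1.] w 0.0219 F [-0.4  0.7 -1.2] M [ 0.01 -0.07 -0.  ] j6 0.3
```

```bash
for i in 1 2 3; do python3 -m handwheel '{"dp":[[0,0,0],[0,0,0]],"twist":[0.6,0],"fingers":[2.2,2.2]}' | grep force; python3 -c "
from h import *
st()"; done
```

```text
force: [0.1, -0.9, -0.4]
t 12.45 p [0.4339 0.422  0.1618] toolx [-0.926 -0.377  0.   ] tooly [-0.377  0.926  0.   ] z [-0.  0. -1.] w 0.022 F [ 0.1 -0.9 -0.4] M [-0.    0.    0.03] j6 0.38
force: [-0.5, 0.1, 0.1]
t 12.7 p [0.4339 0.422  0.1618] toolx [-0.954 -0.299  0.   ] tooly [-0.299  0.954  0.   ] z [-0.  0. -1.] w 0.0224 F [-0.5  0.1  0.1] M [0.   0.05 0.  ] j6 0.47
force: [-1.1, 0.1, 0.6]
t 12.95 p [0.4339 0.422  0.1618] toolx [-0.976 -0.218 -0.   ] tooly [-0.218  0.976  0.   ] z [ 0.  0. -1.] w 0.0222 F [-1.1  0.1  0.6] M [-0.04  0.03  0.02] j6 0.55
```

```bash
for i in 1 2 3 4; do python3 -m handwheel '{"dp":[[0,0,0],[0,0,0]],"twist":[0.6,0],"fingers":[2.2,2.2]}' | grep force; python3 -c "
from h import *
s,_=st()"; done; python3 -c "
from h import *
shot('scene','s5');shot('side','d5')
a=cv2.imread('pics/s5.png')[110:200,370:470];b=cv2.imread('pics/d5.png')[255:345,170:270]
cv2.imwrite('pics/c5.png',np.hstack([cv2.resize(i,None,fx=4,fy=4,interpolation=2) for i in(a,b)]))"
```

```text
force: [1.2, -1.3, 0.1]
t 13.2 p [0.434  0.422  0.1618] toolx [-0.991 -0.136 -0.   ] tooly [-0.136  0.991 -0.   ] z [ 0. -0. -1.] w 0.0217 F [ 1.2 -1.3  0.1] M [-0.17 -0.29  0.04] j6 0.64
force: [2.5, -1.7, 1.5]
t 13.45 p [0.4342 0.4219 0.1619] toolx [-0.999 -0.053 -0.001] tooly [-0.053  0.999 -0.   ] z [ 0.001 -0.    -1.   ] w 0.0225 F [ 2.5 -1.7  1.5] M [-0.42 -0.65  0.53] j6 0.72
force: [4.6, -1.9, 2.2]
t 13.7 p [0.4343 0.4219 0.162 ] toolx [-1.     0.03  -0.001] tooly [ 0.03  1.   -0.  ] z [ 0.001 -0.    -1.   ] w 0.0223 F [ 4.6 -1.9  2.2] M [-0.57 -1.04  1.72] j6 0.8
force: [9.2, -0.9, -6.8]
t 13.95 p [0.4345 0.422  0.1616] toolx [-0.994  0.113 -0.002] tooly [ 0.113  0.994 -0.   ] z [ 0.001 -0.001 -1.   ] w 0.0227 F [ 9.2 -0.9 -6.8] M [-0.11 -2.15  2.87] j6 0.88
```

View pics/c5.png

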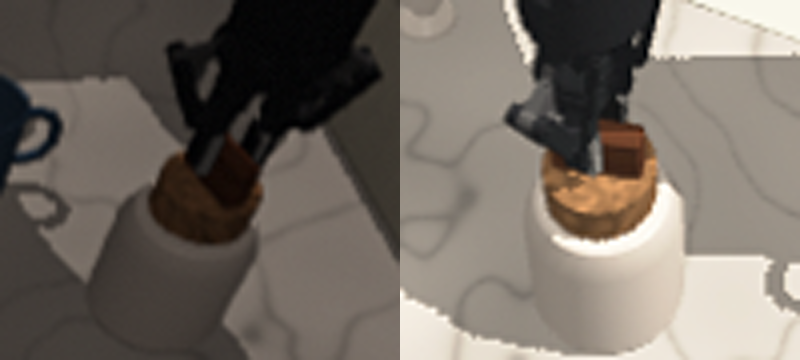

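The hard stop was reached at Mz +2.9 N m. I release, retreat and check.

```bash
python3 -m handwheel '{"dp":[[0,0,0],[0,0,0],[0,0,0],[0,0,-3],[0,0,-4],[0,0,-3],[0,-6,0],[0,-6,0],[0,-6,0],[0,-6,0],[0,-6,0],[0,-6,0],[0,-6,0],[0,-6,0],[0,0,0]],"twist":[-1.2,-0.8,0,0,0,0,0,0,0,0,0,0,0,0,0],"fingers":[2.2,2.2,4,4,4,4,4,4,4,4,4,4,4,4,4]}' ; python3 -c "
from h import *
st()
c=shot('scene','s6');d=shot('side','d6')
a=cv2.imread('pics/s6.png');b=cv2.imread('pics/d6.png')[255:345,170:270]
cv2.imwrite('pics/c6.png',np.hstack([cv2.resize(i,None,fx=4,fy=4,interpolation=2) for i in(a[110:200,370:470],b)]))
for h in(.108,.112,.125):
  print(h,'bar top proj in crop: scene',[ (np.array(proj(c,(.4339+x,.422+y,h+.029))[:2])-[370,110])*4 for x,y in((0,0),)], 'skirt bottom front side', (np.array(proj(d,(.4339,.422,h)))-[170,255])*4+[400,0])
"
```

```text
time_s: 15.92
eef_pos: [0.5108, -0.0553, 0.2616]
tool_rot: [0.243, -3.132, 0.0]
force: [0.0, 0.1, -0.4]
gripper_width: 0.0405
t 15.93 p [ 0.5108 -0.0553  0.2616] toolx [-0.988 -0.154  0.   ] tooly [-0.154  0.988 -0.   ] z [-0. -0. -1.] w 0.0405 F [ 0.   0.1 -0.4] M [ 0.06  0.04 -0.02] j6 -0.26
0.108 bar top proj in crop: scene [array([208.64017657, 180.74470943])] skirt bottom front side [601.99472819 190.87417603]
0.112 bar top proj in crop: scene [array([210.6841837 , 176.64615079])] skirt bottom front side [601.66484604 186.95070862]
0.125 bar top proj in crop: scene [array([217.41670233, 163.14638268])] skirt bottom front side [600.58041394 174.05296933]
```

View pics/c6.png

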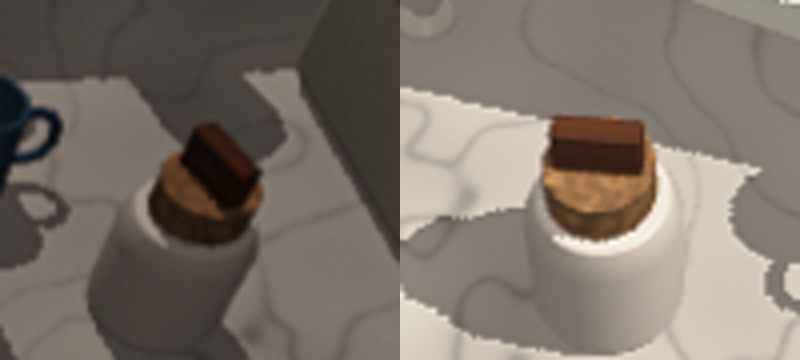

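Crop: the lid is level with its skirt down near the shoulder, and in the side view its skirt bottom is about 6 px (about 6 mm) lower than in the dropped view. It is home. Next is a wrist view over the kit pieces.

```bash
python3 -m handwheel '{"dp":[[-1,-5.1,0],[-1,-5.1,0],[-1,-5.1,0],[-1,-5.1,0],[0,0,0],[0,0,0]],"twist":[0,0,0,0,0,0],"fingers":[6,6,6,6,6,6]}' ; python3 -c "
from h import *
st(); c=shot('wrist','w7'); cv2.imwrite('pics/w7b.png',cv2.resize(c['pixels'][:,:,::-1],(800,600),interpolation=2))"
```

```text
time_s: 16.77
eef_pos: [0.583, -0.2453, 0.2617]
tool_rot: [0.254, -3.131, -0.001]
force: [0.0, 0.4, -0.9]
gripper_width: 0.06
t 16.77 p [ 0.583  -0.2453  0.2617] toolx [-0.987 -0.161  0.   ] tooly [-0.161  0.987  0.001] z [-0.  0. -1.] w 0.06 F [ 0.   0.4 -0.9] M [ 0.01 -0.   -0.04] j6 -0.56
```

View pics/w7b.png

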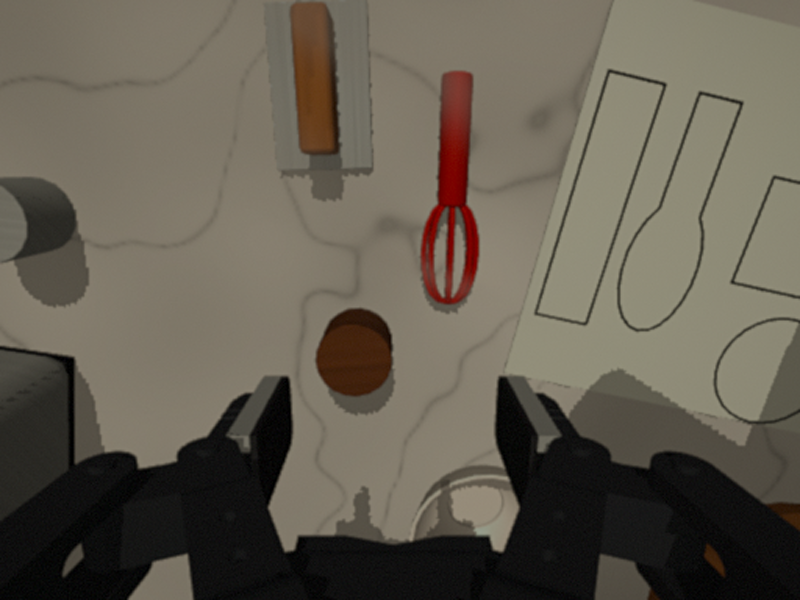

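Wrist view: whisk handle end (457,72) and tip (449,303), pot top centre (354,358), press handle top about (315,78).

Run:
```python
from h import *
c=load('w7');k=1.5625
P=lambda u,v,z:ray(c,u/k,v/k,z)
a,b=P(457,72,.011),P(449,303,.011);u=(b-a)/np.linalg.norm(b-a);print('whisk',a,b,np.linalg.norm(b-a),'origin',a+.075*u,'ang',np.arctan2(u[1],u[0]))
print('pot',P(354,358,.048), P(317,358,.048),P(392,358,.048))
q=[P(293,5,.042),P(327,4,.042),P(336,150,.042),P(300,152,.042)];print('press block',np.round(q,4))
q=[P(282,173,.006),P(372,170,.006),P(370,2,.006)];print('plate',np.round(q,4))
q=[P(*i,.002) for i in((610,70),(665,85),(587,324),(536,314))];print('pin outline',np.round(q,4))
q=[P(*i,.002) for i in((721,97),(642,330))];print('whisk outline',np.round(q,4))
go(*(a+.06*u)[:2],None,np.arctan2(u[1],u[0])+np.pi/2)
```

```text
whisk [ 0.44584166 -0.2221347   0.011     ] [ 0.60856128 -0.1964403   0.011     ] 0.16473577746533852 origin [ 0.51992375 -0.2104367   0.011     ] ang 0.1566128293098514
pot [ 0.65088305 -0.26212338  0.048     ] [ 0.65514847 -0.28848083  0.048     ] [ 0.64650149 -0.23504822  0.048     ]
press block [[ 0.4305 -0.3315  0.042 ]
 [ 0.4266 -0.311   0.042 ]
 [ 0.5106 -0.2944  0.042 ]
 [ 0.5157 -0.3176  0.042 ]]
plate [[ 0.5324 -0.3353  0.006 ]
 [ 0.5198 -0.2704  0.006 ]
 [ 0.4117 -0.2881  0.006 ]]
pin outline [[ 0.4256 -0.1151  0.002 ]
 [ 0.4288 -0.0738  0.002 ]
 [ 0.6102 -0.0823  0.002 ]
 [ 0.6086 -0.1247  0.002 ]]
whisk outline [[ 0.4301 -0.0319  0.002 ]
 [ 0.608  -0.0372  0.002 ]]
t 16.82 p [ 0.5829 -0.2451  0.262 ] toolx [-0.987 -0.161 -0.   ] tooly [-0.161  0.987  0.   ] z [ 0.  0. -1.] w 0.0597 F [ 0.2 -0.2  0.3] M [-0.03 -0.    0.01] j6 -0.56
dp total cm [7.16 4.44 0.  ]
twist units (tool z down => minus) 0.04 alt -22.46
```

```bash
python3 -m handwheel '{"dp":[[3.42,2.23,4],[3.42,2.23,4],[0,0,5],[0,0,5],[0,0,4],[0,0,1.4],[0,0,1.4],[0,0,0],[0,0,0],[0,0,0],[0,0,0],[0,0,0],[0,0,0],[0,0,0],[0,0,-4],[0,0,-4],[0,0,0],[0,0,0]],"twist":[0,0,0,0,0,0,0,0,0,0,0,0,0,0,0,0,0,0],"fingers":[4,4,4,4,4,4,4,4,4,1.2,1.2,1.2,1.2,1.2,1.2,1.2,1.2,1.2]}' ; python3 -c "
from h import *
# whisk spot: origin (.512,-.0345), dir -.057 ; held point is -12mm
import numpy as np
u=np.array([np.cos(-.05),np.sin(-.05)]);o=np.array([.4305,-.0315])+.081*u;print(o)
go(*(o-.012*u),None,-.05+np.pi/2); shot('side','d8');shot('scene','s8')"
```

```text
time_s: 19.08
eef_pos: [0.5158, -0.2172, 0.1014]
tool_rot: [0.252, -3.131, -0.0]
force: [-0.5, 0.1, -0.5]
gripper_width: 0.0184
[ 0.51139877 -0.03554831]
t 19.07 p [ 0.5158 -0.2172  0.1014] toolx [-0.987 -0.16   0.   ] tooly [-0.16   0.987  0.   ] z [-0.  0. -1.] w 0.0184 F [-0.5  0.1 -0.5] M [-0.04  0.03 -0.  ] j6 -0.56
dp total cm [-1.29 18.25  0.  ]
twist units (tool z down => minus) 1.51 alt -20.99
```

```bash
python3 -m handwheel '{"dp":[[-0.4,3.6,0],[-0.4,3.6,0],[-0.4,3.6,0],[-0.4,3.6,0],[-0.4,3.7,0],[0,0,0],[0,0,0],[0,0,0],[0,0,0]],"twist":[0,0,0,0,0,0.75,0.75,0,0],"fingers":[1.2,1.2,1.2,1.2,1.2,1.2,1.2,1.2,1.2]}' ; python3 -c "
from h import *
go(.5063,-.0353,.016,-.05+np.pi/2); c=shot('wrist','w9'); cv2.imwrite('pics/w9b.png',cv2.resize(c['pixels'][:,:,::-1],(800,600),interpolation=2))"
```

```text
time_s: 20.3
eef_pos: [0.5065, -0.0354, 0.1013]
tool_rot: [-0.073, -3.14, -0.0]
force: [0.4, 0.5, -1.1]
gripper_width: 0.0181
t 20.3 p [ 0.5065 -0.0354  0.1013] toolx [-0.999  0.047  0.001] tooly [ 0.047  0.999 -0.   ] z [-0.001  0.    -1.   ] w 0.0181 F [ 0.4  0.5 -1.1] M [-0.03  0.    0.06] j6 -0.02
dp total cm [0.01 0.01 8.53]
twist units (tool z down => minus) 0.02 alt -22.48
```

View pics/w9b.png

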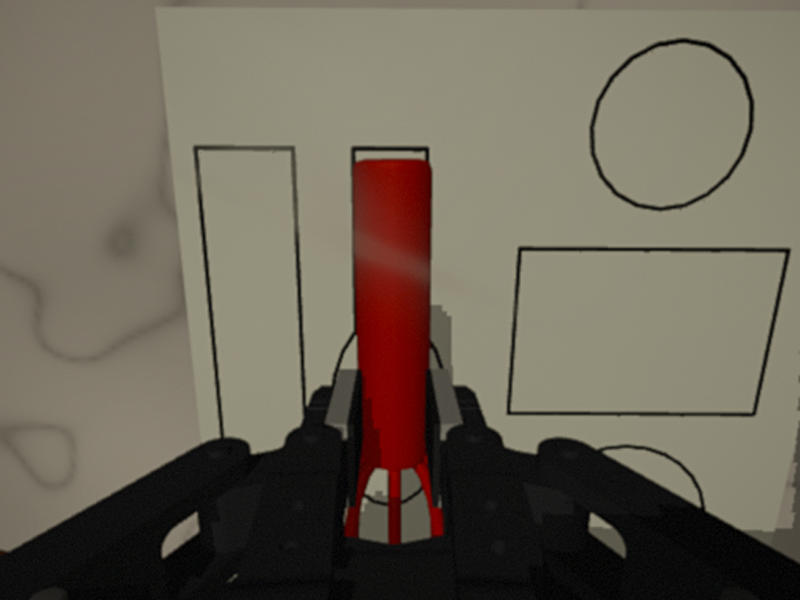

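The whisk hangs straight, its handle in line with the outline. I check its end, along with the press and pot outlines seen here.

Run:
```python
from h import *
c=load('w9');k=1.5625
P=lambda u,v,z:np.round(ray(c,u/k,v/k,z)[:2],4)
print('handle end',P(393,161,.105),'outline end',P(390,148,.002))
q=[P(*i,.002) for i in((520,249),(789,250),(755,413),(508,413))];print('press',q,np.mean(q,0)); 
print('dir',(q[1]-q[0]),(q[2]-q[3]))
print('pot',(P(592,125,.002)+P(753,122,.002))/2,(P(685,40,.002)+P(660,209,.002))/2)
```

```text
handle end [ 0.4367 -0.0318] outline end [ 0.43   -0.0327]
press [array([0.4767, 0.0243]), array([0.483 , 0.1469]), array([0.5646, 0.1429]), array([0.5587, 0.0198])] [0.52075  0.083475]
dir [0.0063 0.1226] [0.0059 0.1231]
pot [0.4257  0.08845] [0.42755 0.0884 ]
```

```bash
python3 -m handwheel '{"dp":[[0,0,4],[0,0,3],[0,0,1.0],[0,0,0.5],[0,0,0],[0,0,0],[0,0,0],[0,0,0],[0,0,0],[0,0,-4],[0,0,-5],[0,0,-5],[0,0,0]],"twist":[0,0,0,0,0,0,0,0,0,0,0,0,0],"fingers":[1.2,1.2,1.2,1.2,1.2,1.2,4,4,4,4,4,4,4]}' 
python3 -m handwheel '{"dp":[[0.27,-3.5,0],[0.27,-3.5,0],[0.27,-3.5,0],[0.27,-3.5,0],[0.27,-3.5,0],[0.27,-3.5,0],[0.27,-3.5,0],[0.27,-3.3,0],[0,0,0],[0,0,0],[0,0,0],[0,0,0]],"twist":[0,0,0,0,0,0,0,0,-0.8,-0.77,0,0],"fingers":[5,5,5,5,5,5,5,5,5,5,5,5]}' 
python3 -c "
from h import *
go(.4715,-.3125,.027,.17+np.pi/2); c=shot('wrist','w10'); 
a=cv2.resize(c['pixels'][:,:,::-1],(500,375),interpolation=2)
s=shot('scene','s10');b=cv2.resize(cv2.imread('pics/s10.png')[165:275,220:350],None,fx=2.3,fy=3.409,interpolation=2); cv2.imwrite('pics/w10b.png',np.hstack([a,b[:375]]))"
```

```text
time_s: 21.98
eef_pos: [0.5088, -0.0355, 0.1602]
tool_rot: [0.076, 3.135, -0.0]
force: [-0.3, -0.1, -1.6]
gripper_width: 0.0398
time_s: 23.48
eef_pos: [0.4715, -0.3118, 0.1562]
tool_rot: [0.264, -3.13, -0.001]
force: [0.5, 1.2, 0.4]
gripper_width: 0.0502
t 23.48 p [ 0.4715 -0.3118  0.1562] toolx [-0.986 -0.167  0.001] tooly [-0.167  0.986  0.   ] z [-0.001  0.    -1.   ] w 0.0502 F [0.5 1.2 0.4] M [-0.02 -0.01 -0.  ] j6 -0.75
dp total cm [ 0.   -0.08 12.92]
twist units (tool z down => minus) -0.01 alt 22.49
```

View pics/w10b.png

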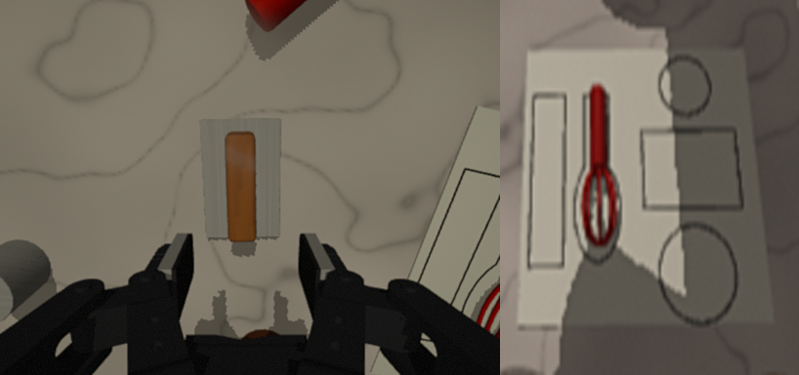

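Left: press handle top (228..254,132..242) in the 500-wide image. Right: the whisk lies in its outline.

Run:
```python
from h import *
c=load('w10');k=500/512
P=lambda u,v,z:ray(c,u/k,v/k,z)
a,b=P(239.5,133,.042),P(242,242,.042);u=b-a;print('block',a,b,np.linalg.norm(u),np.arctan2(u[1],u[0]),(a+b)/2)
q=[P(200,119,.006),P(280,119,.006),P(280,238,.006),P(206,238,.006)];print(np.round(q,4),np.mean(q,0))
m=(a+b)/2
go(m[0],m[1],.027,np.arctan2(u[1],u[0])+np.pi/2)
s=load('s10')
Q=lambda u,v,z:ray(s,220+(u-500)/2.3,165+v/3.409,z)
a,b=Q(597,86,.011),Q(600,246,.011);u=(b-a)/np.linalg.norm(b-a);print('whisk now',a,b,np.linalg.norm(b-a),'outline',Q(595,94,.002),Q(598,262,.002))
```

```text
block [ 0.42531235 -0.32368768  0.042     ] [ 0.51370817 -0.30710645  0.042     ] 0.08993752735498699 0.18542467465395573 [ 0.46951026 -0.31539707  0.042     ]
[[ 0.4223 -0.3593  0.006 ]
 [ 0.4108 -0.2913  0.006 ]
 [ 0.5196 -0.2697  0.006 ]
 [ 0.5313 -0.3394  0.006 ]] [ 0.47101548 -0.31492952  0.006     ]
t 23.57 p [ 0.4716 -0.3118  0.1565] toolx [-0.986 -0.168  0.   ] tooly [-0.168  0.986  0.   ] z [-0.  0. -1.] w 0.0501 F [-0.4  0.3  0.8] M [ 0.02  0.03 -0.04] j6 -0.75
dp total cm [ 0.26 -0.33 12.95]
twist units (tool z down => minus) -0.12 alt 22.38
whisk now [ 0.42925118 -0.02911012  0.011     ] [ 0.59950734 -0.03678302  0.011     ] 0.17042897024807205 outline [ 0.43101518 -0.03186825  0.002     ] [ 0.60902972 -0.0397807   0.002     ]
```

```bash
python3 -m handwheel '{"dp":[[0.2,-0.32,0],[0,0,4],[0,0,4],[0,0,3],[0,0,1.9],[0,0,0],[0,0,0],[0,0,0],[0,0,0],[0,0,0],[0,0,0],[0,0,0],[0,0,-4],[0,0,-4],[0,0,-2],[0,0,0],[0,0,0]],"twist":[-0.12,0,0,0,0,0,0,0,0,0,0,0,0,0,0,0,0],"fingers":[5,5,5,5,5,5,1.5,1.5,1.5,1.5,1.5,1.5,1.5,1.5,1.5,1.5,1.5]}' 
python3 -c "
from h import *
go(.5207,.0838,.03,-.05)"
```

```text
time_s: 25.7
eef_pos: [0.4698, -0.3152, 0.1268]
tool_rot: [0.293, -3.127, -0.001]
force: [0.3, -0.1, -3.9]
gripper_width: 0.0226
t 25.7 p [ 0.4698 -0.3152  0.1268] toolx [-0.983 -0.186  0.001] tooly [-0.186  0.983  0.001] z [-0.001  0.001 -1.   ] w 0.0226 F [ 0.3 -0.1 -3.9] M [ 0.02  0.02 -0.05] j6 -0.78
dp total cm [-12.43  38.25   9.7 ]
twist units (tool z down => minus) -9.55 alt 12.95
```

```bash
python3 -m handwheel '{"dp":[[-1.24,3.83,0],[-1.24,3.83,0],[-1.24,3.83,0],[-1.24,3.83,0],[-1.24,3.83,0],[-1.24,3.83,0],[-1.24,3.83,0],[-1.24,3.83,0],[-1.24,3.83,0],[-1.24,3.83,0],[0,0,0],[0,0,0]],"twist":[0,0,0,0,0,0,0,0,0,0,0,0],"fingers":[1.5,1.5,1.5,1.5,1.5,1.5,1.5,1.5,1.5,1.5,1.5,1.5]}' 
python3 -m handwheel '{"dp":[[0,0,0],[0,0,0],[0,0,0],[0,0,0],[0,0,0],[0,0,0],[0,0,0],[0,0,0],[0,0,0],[0,0,0],[0,0,0]],"twist":[-1.06,-1.06,-1.06,-1.06,-1.06,-1.06,-1.06,-1.06,-1.06,0,0],"fingers":[1.5,1.5,1.5,1.5,1.5,1.5,1.5,1.5,1.5,1.5,1.5]}' 
python3 -c "
from h import *
go(.5207,.0838,.03,-.05)"
```

```text
time_s: 27.2
eef_pos: [0.5202, 0.0837, 0.1268]
tool_rot: [0.294, -3.126, 0.001]
force: [-0.8, 0.4, -1.8]
gripper_width: 0.0229
time_s: 28.58
eef_pos: [0.5207, 0.0834, 0.1275]
tool_rot: [2.158, -2.282, -0.0]
force: [1.2, -0.7, -2.3]
gripper_width: 0.0228
t 28.57 p [0.5207 0.0834 0.1275] toolx [-0.056 -0.998  0.   ] tooly [-0.998  0.056  0.   ] z [-0. -0. -1.] w 0.0228 F [ 1.2 -0.7 -2.3] M [-0.05 -0.02  0.02] j6 -1.36
dp total cm [-0.04 -0.    9.75]
twist units (tool z down => minus) -0.04 alt 22.46
```

```bash
python3 -m handwheel '{"dp":[[0,0,4],[0,0,3],[0,0,1.5],[0,0,1.2],[0,0,0],[0,0,0],[0,0,0],[0,0,0],[0,0,0],[0,0,-5],[0,0,-5],[0,0,-5],[0,0,0]],"twist":[0,0,0,0,0,0,0,0,0,0,0,0,0],"fingers":[1.5,1.5,1.5,1.5,1.5,1.5,4,4,4,4,4,4,4]}' 
python3 -m handwheel '{"dp":[[0,0,0],[0,0,0],[0,0,0],[0,0,0],[0,0,0],[0,0,0],[0,0,0],[0,0,0],[0,0,0],[0,0,0],[0,0,0]],"twist":[1.08,1.08,1.08,1.08,1.08,1.08,1.08,1.08,1.08,1.08,0],"fingers":[8,8,8,8,8,8,8,8,8,8,8]}' 
python3 -c "
from h import *
go(.651,-.262,.04,np.pi/2)"
```

```text
time_s: 30.2
eef_pos: [0.5228, 0.0843, 0.1845]
tool_rot: [-2.16, 2.274, -0.006]
force: [0.1, 0.4, -1.1]
gripper_width: 0.0401
time_s: 31.58
eef_pos: [0.5205, 0.0839, 0.18]
tool_rot: [0.019, -3.14, 0.0]
force: [0.2, -1.4, 0.8]
gripper_width: 0.08
t 31.57 p [0.5205 0.0839 0.18  ] toolx [-1.    -0.012  0.001] tooly [-0.012  1.    -0.   ] z [-0.001 -0.    -1.   ] w 0.08 F [ 0.2 -1.4  0.8] M [ 0.02 -0.02 -0.02] j6 0.15
dp total cm [-12.66 -34.74  13.99]
twist units (tool z down => minus) 0.09 alt -22.41
```

```bash
python3 -m handwheel '{"dp":[[-1.27,-3.47,0],[-1.27,-3.47,0],[-1.27,-3.47,0],[-1.27,-3.47,0],[-1.27,-3.47,0],[-1.27,-3.47,0],[-1.27,-3.47,0],[-1.27,-3.47,0],[-1.27,-3.47,0],[-1.27,-3.47,0],[0,0,0],[0,0,0]],"twist":[0,0,0,0,0,0,0,0,0,0,0,0],"fingers":[8,8,8,8,8,8,8,8,8,8,8,8]}' 
python3 -c "
from h import *
go(.651,-.262,.04,np.pi/2); c=shot('wrist','w11'); 
a=cv2.resize(c['pixels'][:,:,::-1],(480,360),interpolation=2)
s=shot('scene','s11');b=cv2.resize(cv2.imread('pics/s11.png')[165:285,225:345],None,fx=2.6667,fy=3,interpolation=2); cv2.imwrite('pics/w11b.png',np.hstack([a,b[:360]]))"
```

```text
time_s: 33.08
eef_pos: [0.6515, -0.2612, 0.1801]
tool_rot: [0.021, -3.141, -0.001]
force: [-1.3, 0.5, -0.3]
gripper_width: 0.0799
t 33.08 p [ 0.6515 -0.2612  0.1801] toolx [-1.    -0.013  0.001] tooly [-0.013  1.     0.001] z [-0.001  0.001 -1.   ] w 0.0799 F [-1.3  0.5 -0.3] M [-0.02 -0.03 -0.01] j6 -0.39
dp total cm [ 0.03 -0.08 14.01]
twist units (tool z down => minus) 0.1 alt -22.4
```

View pics/w11b.png

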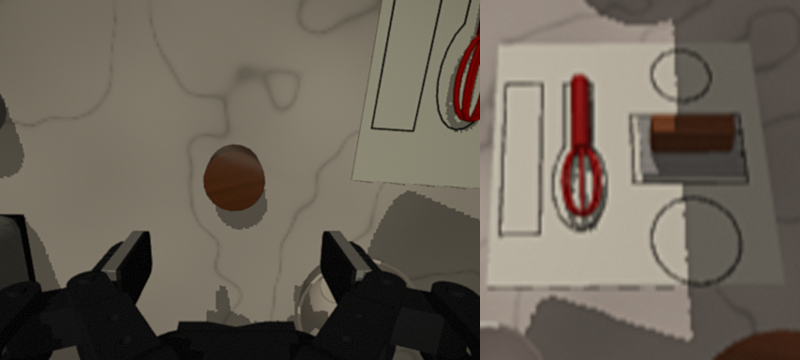

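Right: the press lies inside its rectangle. Left: pot top at (234,178).

Run:
```python
from h import *
c=load('w11');k=480/512
p=ray(c,234.5/k,177/k,.048);print(p, ray(c,204/k,177/k,.048),ray(c,265/k,177/k,.048))
go(p[0],p[1],.035)
```

```text
[ 0.64854256 -0.26195045  0.048     ] [ 0.64887407 -0.28903594  0.048     ] [ 0.64821096 -0.23485692  0.048     ]
t 33.17 p [ 0.6516 -0.2607  0.1807] toolx [-1.    -0.013  0.   ] tooly [-0.013  1.     0.   ] z [-0.  0. -1.] w 0.0801 F [0.4 0.6 0.5] M [ 0.03 -0.02 -0.01] j6 -0.39
dp total cm [ 0.3  -0.12 14.57]
```

```bash
python3 -m handwheel '{"dp":[[0.3,-0.12,0],[0,0,4],[0,0,4],[0,0,4],[0,0,3],[0,0,0],[0,0,0],[0,0,0],[0,0,0],[0,0,0],[0,0,0],[0,0,-4],[0,0,-4],[0,0,-3],[0,0,0],[0,0,0]],"twist":[0,0,0,0,0,0,0,0,0,0,0,0,0,0,0,0],"fingers":[8,8,8,8,8,8,5,5,5,5,5,5,5,5,5,5]}' 
python3 -c "
from h import *
go(.427,.0885,.0335,np.pi/2-.05)"
```

```text
time_s: 35.17
eef_pos: [0.6485, -0.2627, 0.1401]
tool_rot: [0.018, -3.141, -0.0]
force: [0.8, 0.8, -3.2]
gripper_width: 0.0543
t 35.17 p [ 0.6485 -0.2627  0.1401] toolx [-1.    -0.011  0.   ] tooly [-0.011  1.     0.   ] z [-0.  0. -1.] w 0.0543 F [ 0.8  0.8 -3.2] M [ 0.04  0.03 -0.02] j6 -0.4
dp total cm [21.75 35.37 10.68]
twist units (tool z down => minus) 0.44 alt -22.06
```

```bash
python3 -m handwheel '{"dp":[[1.98,3.215,0],[1.98,3.215,0],[1.98,3.215,0],[1.98,3.215,0],[1.98,3.215,0],[1.98,3.215,0],[1.98,3.215,0],[1.98,3.215,0],[1.98,3.215,0],[1.98,3.215,0],[1.98,3.215,0],[0,0,0],[0,0,0]],"twist":[0,0,0,0,0,0,0,0,0,0,0,0,0],"fingers":[5,5,5,5,5,5,5,5,5,5,5,5,5]}' 
python3 -c "
from h import *
go(.427,.0885,.0335,np.pi/2-.05)"
```

```text
time_s: 36.8
eef_pos: [0.4267, 0.0881, 0.1401]
tool_rot: [0.018, -3.141, 0.001]
force: [0.1, -0.3, -3.3]
gripper_width: 0.0543
t 36.8 p [0.4267 0.0881 0.1401] toolx [-1.    -0.012  0.001] tooly [-0.012  1.    -0.   ] z [-0.001 -0.    -1.   ] w 0.0543 F [ 0.1 -0.3 -3.3] M [-0.03 -0.06  0.01] j6 0.19
dp total cm [-0.04  0.04 10.66]
twist units (tool z down => minus) 0.44 alt -22.06
```

```bash
python3 -m handwheel '{"dp":[[0,0,4],[0,0,4],[0,0,1.7],[0,0,0.8],[0,0,0.2],[0,0,0],[0,0,0],[0,0,0],[0,0,0],[0,0,-5],[0,0,-5],[0,0,-5],[0,-5,0],[0,-5,0],[0,-5,0],[0,-5,0],[0,-5,0],[0,-5,0],[0,0,0]],"twist":[0,0,0,0,0,0,0,0,0,0,0,0,0,0,0,0,0,0,0],"fingers":[5,5,5,5,5,5,7.5,7.5,7.5,7.5,7.5,7.5,7.5,7.5,7.5,7.5,7.5,7.5,7.5]}' 
python3 -c "
from h import *
st()
s=shot('scene','s12');shot('side','d12')
cv2.imwrite('pics/s12b.png',np.vstack([cv2.resize(cv2.imread('pics/s12.png')[120:320,60:460],(800,400),interpolation=2),cv2.resize(cv2.imread('pics/d12.png')[160:320,150:470],(400,200),interpolation=2).repeat(1,0) if 0 else np.hstack([cv2.resize(cv2.imread('pics/d12.png')[160:360,120:440],(320,200)),np.zeros((200,480,3),np.uint8)])]))"
```

```text
time_s: 39.17
eef_pos: [0.4301, -0.2143, 0.1835]
tool_rot: [0.012, -3.141, 0.001]
force: [-0.3, -0.0, -0.3]
gripper_width: 0.0749
t 39.17 p [ 0.4301 -0.2143  0.1835] toolx [-1.    -0.007  0.   ] tooly [-0.007  1.    -0.   ] z [-0. -0. -1.] w 0.0749 F [-0.3 -0.  -0.3] M [ 0.    0.02 -0.01] j6 -0.47
```

View pics/s12b.png

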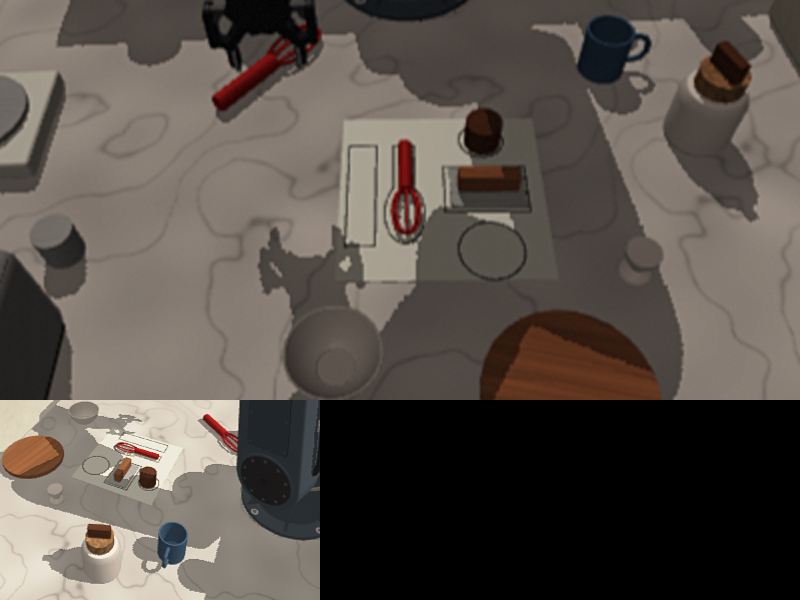

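All the pieces are on the mat and the bystanders stand where they were. One enlarged crop for the final measurement.

```bash
python3 -c "
from h import *
a=cv2.resize(cv2.imread('pics/s12.png')[170:250,225:330],None,fx=5,fy=5,interpolation=2)
b=cv2.resize(cv2.imread('pics/d12.png')[190:265,190:310],None,fx=2.25,fy=5.333,interpolation=2)
cv2.imwrite('pics/f.png',np.hstack([a,b[:400]]))"
```

```text
(no output)
```

View pics/f.png

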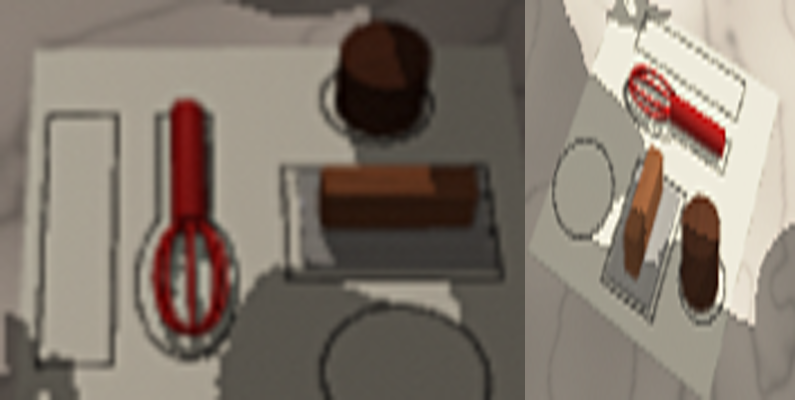

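Run:
```python
from h import *
s=load('s12');d=load('d12')
Q=lambda u,v,z:np.round(ray(s,225+u/5,170+v/5,z+.002),4)
D=lambda u,v,z:np.round(ray(d,190+(u-525)/2.25,190+v/5.333,z+.002),4)
print('whisk',Q(187,101,.013),Q(193,337,.008),'side',D(722,148,.011),D(629,82,.011),'outline',Q(185,114,0),Q(188,358,0),D(727,165,0),D(636,87,0))
print('pot top',Q(387,58,.048),D(700,216,.048),'outline',Q(377,98,0),D(703,290,0))
print('block',Q(398,180,.042),'side',D(643,212,.042),'plate low edge',Q(303,270,.006),Q(497,270,.006),'outline',[Q(*i,0)[:2] for i in((283,165),(488,165),(503,277),(288,278))])
```

```text
whisk [ 0.4325 -0.0287  0.015 ] [ 0.5997 -0.0364  0.01  ] side [ 0.4361 -0.0253  0.013 ] [ 0.5968 -0.0315  0.013 ] outline [ 0.4321 -0.0298  0.002 ] [ 0.6082 -0.0397  0.002 ] [ 0.4271 -0.0243  0.002 ] [ 0.5896 -0.0427  0.002 ]
pot top [0.4357 0.0907 0.05  ] [0.4334 0.0832 0.05  ] outline [0.4265 0.0903 0.002 ] [0.4229 0.0954 0.002 ]
block [0.5229 0.0856 0.044 ] side [0.5127 0.1053 0.044 ] plate low edge [0.557  0.0297 0.008 ] [0.5636 0.1404 0.008 ] outline [array([0.4756, 0.0267]), array([0.4832, 0.15  ]), array([0.5646, 0.1446]), array([0.5579, 0.0213])]
```

By this check the whisk and press are within about 5 mm, and the pot is perhaps 8 mm off. I have no picture views left, so I confirm numerically from a wrist shot.

```bash
python3 -m handwheel '{"dp":[[0,0,-4],[0,0,-4],[-1,5,0],[-1,5,0],[-1,5,0],[-1,5,0],[-1,5,0],[0,0,0],[0,0,0]],"twist":[0,0,0,0,0,0,0,0,0],"fingers":[7.5,7.5,7.5,7.5,7.5,7.5,7.5,7.5,7.5]}'
python3 - <<'E'
from h import *
st(); c=shot('wrist','w13'); hsv=cv2.cvtColor(c['pixels'],cv2.COLOR_RGB2HSV)
# pot: brown saturated; whisk: red
def blobs(m,amin):
    n,l,s,ce=cv2.connectedComponentsWithStats(m.astype(np.uint8))
    return [(s[i],np.where(l==i)) for i in range(1,n) if s[i][4]>amin]
H,S,V=[hsv[...,i].astype(int) for i in range(3)]
for n,m in(('brown',(H<16)&(S>90)&(V>25)&(V<200)&~((S>215)&(H<4))),('red',((H<4)|(H>175))&(S>200)&(V>70))):
    for s,(r,q) in blobs(m,300): print(n,s, 'rowmid',r.mean(),'colmid',q.mean())
for p in((.4267,.0885,.05),(.5207,.0835,.044),(.4363,-.0317,.013),(.602,-.040,.01)): print(p,np.round(proj(c,p),1), 'px/mm', np.round(np.array(proj(c,np.array(p)+[.01,0,0]))-proj(c,p),1))
m=((H<16)&(S>90)&(V>25)).astype(np.uint8)*255
E
```

```text
time_s: 40.4
eef_pos: [0.477, 0.0396, 0.2638]
tool_rot: [0.021, -3.141, 0.0]
force: [0.2, -0.7, -0.1]
gripper_width: 0.0749
t 40.4 p [0.477  0.0396 0.2638] toolx [-1.    -0.013  0.   ] tooly [-0.013  1.    -0.   ] z [-0. -0. -1.] w 0.0749 F [ 0.2 -0.7 -0.1] M [-0.01 -0.    0.01] j6 0.07
brown [ 271  103   54   53 2282] rowmid 128.51314636283962 colmid 297.7546012269939
brown [171 131  36 132 743] rowmid 170.3257065948856 colmid 189.46029609690444
brown [ 251  192   80   30 1983] rowmid 206.74785678265255 colmid 290.1583459404942
red [ 172  149   34  113 1668] rowmid 208.01558752997602 colmid 188.85611510791367
(0.4267, 0.0885, 0.05) [299.  125.8] px/mm [-0.5  9.8]
(0.5207, 0.0835, 0.044) [289.6 210.6] px/mm [-0.4  8.4]
(0.4363, -0.0317, 0.013) [189.6 131.3] px/mm [0.3 8.8]
(0.602, -0.04, 0.01) [188.5 261.3] px/mm [0.3 7. ]
```

Wrist check: the whisk's handle end and tip are within 1 mm of where they should be, the pot about 3 mm off and the press about 4 mm. I'm handing in.

```bash
python3 -c "
from h import *
print(robot.job_done())"
```

```text
the job is handed in; nothing more can be done
None
```

I handed the job in at about 40 s of robot time. The lid is screwed home, and the three kit pieces on the counter (whisk, roti press, salt pot) lie in their outlines. I saw no rolling pin or egg ring in the pictures, so I took both as absent.

- **Lid:** I turned it anticlockwise until it dropped and met the stop (about 4 N m), then clockwise to the hard stop (about 2.9 N m). The pictures show it level, with its skirt near the shoulder and lower than when it dropped. I judged "home" from that and the stop, because I had no direct height reading.
- **Whisk choice:** The one I moved measured about 165 mm, as described. The other red one measured about 230 mm, so I left it alone.
- **Placing:** In the last wrist-camera check the whisk was within 1 mm of its place at both ends, the pot about 3 mm off and the press about 4 mm off. The earlier scene-camera reading put the pot about 8–9 mm off; both are inside the 15 mm limit. One coarser side-camera reading put the press handle about 20 mm to one side. The scene and wrist cameras agreed with each other against it, so I left the press where it was.
- **Bystanders:** The bowl, mug, egg cup and spice tin looked standing and unmoved in the last full picture. The gripper was clear of everything at hand-in.

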